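# Tip the vee block over and push it home

### The arm

A 6-joint arm with a two-finger parallel gripper is mounted at the origin on the work surface. World frame = base frame: x ahead of the robot, y to its left, z up, the work surface at z = 0. Lengths are in m, angles in rad, forces in N, time in s.
With the tool pointing down it reaches from about 0.3 to 0.875 m from the base axis. Payload 6.4 kg.
Tool frame: the origin (TCP) lies midway between the tips of the shut fingers; the grasp point (between the pads) lies ctrl.grip_point_offset behind it (ctrl.grip_point_offset is the distance from the TCP to the grasp point, in m); z points along the fingers, y is the direction in which the jaws open and shut (so a half turn about z gives the same grasp; the last joint's range is limited). The gripper opens to 85 mm and grips with 20 to 120 N. Pads are 22 mm wide; open, the fingers measure 114 mm over their backs; the gripper's body (76 mm by 85 mm) begins 54 mm behind the grasp point. The pads swing forward as they close: fully open they stand 13 mm farther back than shut.
Start: joints at [1.075, 0.181, 1.607, -0, 1.354, -0.206], TCP at [0.164, 0.551, 0.211] pointing down, gripper open.
Joint ranges: [-2.99, 2.99], [-0.89, 2.07], [0.3, 2.58], [-1.14, 4.28], [0, 2.63], [-3.12, 3.12]. Speed limits (rad/s): [2.57, 2.57, 3.01, 3.14, 3.14, 3.14].

### API

Orientations are given as a unit quaternion [w, x, y, z].
In Python, from bench import ctrl, viewer gives the robot as it stands.
- The arm moves only by the shell command python3 -m handwheel 'ROWS' [OPENING]. ROWS is JSON, a list of rows, each an object with "travel": the shift along the tool's x, y, z as a fraction of full scale, a list of three; "dr": the turn, a rotation vector about the tool's x, y, z as a fraction of full scale, a list of three. A call has 1 to 20 rows; each row shifts and turns the pose as measured when the row begins, along the tool's axes as they then stand; what a row does not reach is not made up. Full scale, the value 1, is 150 mm for a shift and 30 degrees for a turn. A row lasts 1/12 s, in which the tool goes at most 41.7 mm and 7.16 degrees, less where a joint would pass 70% of its speed; a pose out of reach is approached as far as the arm can. A call with a number of a shift or a turn outside -1 to 1 is refused whole. A call with a gripper value outside its range is refused whole. OPENING is the opening, from -1 (shut) to 1 (fully open), set as the call begins (- or left out, the last holds). The fingers move at their own pace and stop on an object; the grip force is fixed at half the most. Time passes only in rows, so rows that do not move let the fingers close. It gives the time, the measured TCP pose, the force and the opening at its end, in the units of the state.
- ctrl.get_obs(): the state, without advancing time (a new reading comes with each control period).
- viewer.camera(name): name is "scene" or "top"; returns the picture (420x560x3 uint8, red, green, blue); there is no depth.
- viewer.get_calibration(name): a dict with "camera_matrix" (3x3 intrinsics, pixels), "k1" (the pictures are not rectified: a ray, as slopes to the right and down, at radius r is drawn at 1 + k1 r^2 times it, then the intrinsics apply), "R" (3x3) and "t" (3): a world point X has camera coordinates R X + t. Camera axes: x right, y down, z forward; pixel columns grow to the right and rows downward; lengths in m; the calibration is good to about 2 mm. A picture is of the moment at which its call begins. get_calibration takes no time and is no camera call.
- ctrl.hand_in(): hands the job in, once; it reports no verdict.
The state is a dict: "time_s": time; "q": joint angles; "dq": joint speeds; "joint_efforts": joint torques, N m; "eef_pos": TCP position; "eef_rot": TCP orientation; "wrist_force": force on the tool from outside, world axes, zero at the start; "torque": the same for the moment, N m; "opening": opening from 0.0 (shut) to 1.0 (fully open).
Only numpy, scipy, OpenCV 4.12 (cv2) and the standard library are available. Lean on these libraries where they do the work, as an engineer would, in place of code of your own. Each camera call takes 0.05 s, during which the arm holds its last target. There are 200 camera calls.

### The job

The aluminium vee block is standing on end on the marking-out plate. Push it over onto its back so that it lies on the plate with its groove facing up, then push it along the plate until its leading end sits square and flush against the stop bar. Do it all by pushing, never lift the block, and leave the plain block, the try square and the brass stub standing where they are.

Things in the scene. Friction and masses are not known exactly. Their poses are not given: they have to be found in the camera images.
- vee_mid (a point): Centre of the vee block: loose, aluminium, 0.35 to 0.65 kg, 40 mm (its x) by 50 (y) by 100 (z, the long axis, upright at the start). A 90 degree V groove, 30 mm wide, 15 deep, runs the length of its -x face between two flat lands 10 mm wide, and shows as a notch in the top end; at the start it opens roughly away from the stop bar. The back (+x) is plain and faces the bar.
- vee_top (a point): Centre of the vee block's top end at the start, 50 mm along the block's +z from its centre, same axes; this end must meet the stop bar. Pushed near the top of the grooved face, the block pivots on the lower edge of its back, falls by itself beyond about 22 degrees and lies 40 mm high with this end leading.
- stop_face (a point): Middle of the fixed stop bar's working face, at the level of the plate's top (20 mm above the bench). x points from the plate square into the bar, y along the bar, z up. Steel bar 240 mm long, 20 thick, 25 high above the plate. At the start the vee block's centre is about 165 to 205 mm before this face and 50 to 65 mm to one side.
- plate: Fixed dark steel marking-out plate, 320 mm (x) by 280 (y) by 20 thick, with the stop bar along its far edge (+x). Origin at the centre of its underside, 130 mm before the bar's working face.
- parallel: Plain aluminium block without a groove, 40 x 50 mm and 75 mm tall, standing on the plate beside the vee block (their places may be swapped). Origin at the centre of its underside. Leave it alone.
- square: Steel try square standing on the bench to the left of the plate: stock 80 x 26 x 22 mm, upright blade 24 x 5 mm reaching 122 mm above the bench. Origin at the centre of its underside. Leave it alone.
- stub: Brass round bar stub, 35 mm diameter, 55 mm tall, standing on the bench to the right of the plate. Origin at the centre of its underside. Leave it alone.
There are look-alikes about, which are no part of the job. Leave any blue look-alike of the part that bears vee_mid alone.

How it is judged:
On the way, in this order (a step that is already met when the one before it is completed fails the run):
1. the vee block lies on its back on the plate, groove up (angle between vee_mid's own x axis and vertical above 3.06 rad and z of vee_mid in the frame of stop_face between 0.014 and 0.026 m), for 0.05 s.
2. its leading end is square and flush against the stop bar (all of step 1 and x of vee_top in the frame of stop_face above -0.003 m and angle between the z axis of vee_mid and the x axis of stop_face, either way round below 0.07 rad and y of vee_top in the frame of stop_face between -0.105 and 0.105 m), for 0.1 s.
At the end, for the whole second after the job is handed in: The vee block rests flat on the plate, groove up (4.5 degrees), leading end within 3 mm of the stop bar's face, square to it within 4 degrees, overhanging the bar's end by 10 mm at most. Plain block, try square and stub stand within 15 mm of where they were (all of step 2 and linear speed of vee below 0.01 m/s and not (distance of parallel from where it was at the start of the episode above 0.015 m or angle between parallel's own z axis and vertical above 0.3 rad) and not (distance of square from where it was at the start of the episode above 0.015 m or angle between square's own z axis and vertical above 0.3 rad) and not (distance of stub from where it was at the start of the episode above 0.015 m or angle between stub's own z axis and vertical above 0.3 rad)); the robot touches nothing.
It fails at once if the vee block is lifted off the plate (z of vee_mid in the frame of stop_face above 0.068 m or (angle between vee_mid's own x axis and vertical above 3 rad and z of vee_mid in the frame of stop_face above 0.035 m)).
It fails at once if the vee block falls off the plate (z of vee_mid in the frame of stop_face below 0.005 m).
It fails at once if the plain block is shoved by more than 15 mm or tipped (distance of parallel from where it was at the start of the episode above 0.015 m or angle between parallel's own z axis and vertical above 0.3 rad).
It fails at once if the try square is shoved by more than 15 mm or tipped (distance of square from where it was at the start of the episode above 0.015 m or angle between square's own z axis and vertical above 0.3 rad).
It fails at once if the brass stub is shoved by more than 15 mm or tipped (distance of stub from where it was at the start of the episode above 0.015 m or angle between stub's own z axis and vertical above 0.3 rad).
It also fails if it takes over 45 s, if anything falls off the work surface, if the arm or the gripper's body presses on something with over 40 N, if the wrist force passes 120 N, or if a joint passes its speed limit or range.

## Working session

There is one attempt and no reset: what is moved stays moved. The work goes in short steps, Python scripts to look and compute and a shell command to move; the robot and the scene stay as the last step left them, time stands still between calls to the robot, and variables do not carry over. Pictures are saved under pics/ and viewed, about 8 in all and at most 12, crops included, and the job is handed in when it is done.

```bash
mkdir -p pics; cat > h.py <<'E'
import numpy as np, cv2
from bench import ctrl, viewer
def save(n,f): 
    im=viewer.camera(n); cv2.imwrite(f,im[:,:,::-1]); return im
def ray(n,u,v):
    c=viewer.get_calibration(n);K=np.array(c["camera_matrix"]);R=np.array(c["R"]);t=np.array(c["t"])
    d=np.array([(u-K[0,2])/K[0,0],(v-K[1,2])/K[1,1]]);s=d.copy()
    for _ in range(20): s=d/(1+c["k1"]*(s@s))
    return -R.T@t, R.T@np.array([s[0],s[1],1])
def at(n,u,v,z):
    o,d=ray(n,u,v); return o+d*(z-o[2])/d[2]
def proj(n,X):
    c=viewer.get_calibration(n);K=np.array(c["camera_matrix"]);p=np.array(c["R"])@np.array(X)+np.array(c["t"])
    s=p[:2]/p[2]; s=s*(1+c["k1"]*(s@s)); return K[0,0]*s[0]+K[0,2],K[1,1]*s[1]+K[1,2]
E
python3 - <<'E'
from h import *
np.set_printoptions(precision=3,suppress=True)
a=save("scene","pics/a.png");b=save("top","pics/b.png")
for n in("scene","top"):
    o,d=ray(n,280,210);print(n,o,d)
o=ctrl.get_obs();print(o["eef_pos"],o["eef_rot"],o["time_s"],ctrl.grip_point_offset)
E
```

```text
scene [ 1.194 -0.38   0.849] [-0.567  0.413 -0.713]
top [0.541 0.047 0.951] [ 0.039  0.021 -0.999]
[0.164 0.551 0.21 ] [-0.     0.144  0.99  -0.001] 0.1 0.0187
```

View pics/a.png

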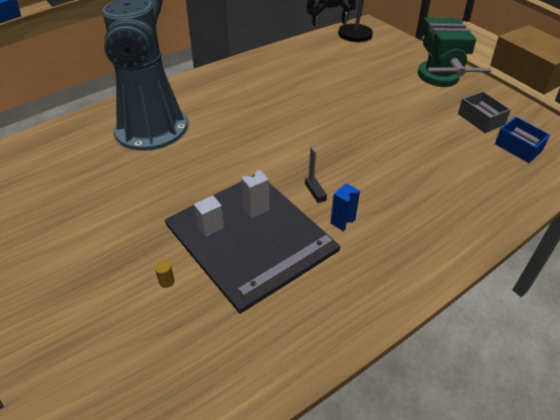

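View pics/b.png

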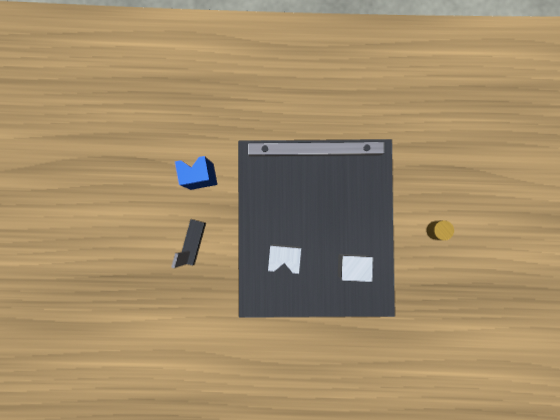

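Candidates: the aluminium grooved block at top-view (285,260), with its notch facing away from the bar; the plain block at (357,269), which has no notch; and the blue look-alike at (195,173), off the plate. The first one fits. I'll confirm it in an enlarged crop.

```bash
python3 - <<'E'
import cv2
b=cv2.imread("pics/b.png");c=b[130:325,165:400]
cv2.imwrite("pics/c.png",cv2.resize(c,None,fx=3,fy=3,interpolation=cv2.INTER_CUBIC))
E
```

```text
(no output)
```

View pics/c.png

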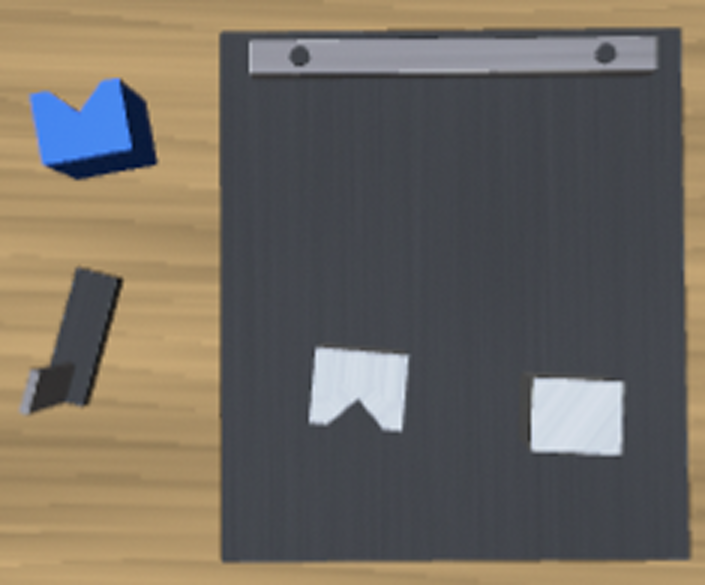

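The crop confirms it: the aluminium vee block has its top corners at crop (316,347), (409,354), (402,432) and (309,425), with the notch opening away from the bar. The bar's working edge runs from (249,72) to (657,70).

```bash
python3 - <<'E'
from h import *
np.set_printoptions(precision=4,suppress=True)
f=lambda u,v,z: at("top",165+(u-1)/3,130+(v-1)/3,z)[:2]
V=np.array([f(*p,.12) for p in[(316,347),(409,354),(402,432),(309,425)]]);print(V,V.mean(0))
for a,b in((0,1),(3,2),(3,0),(2,1)):
    d=V[b]-V[a];print(np.degrees(np.arctan2(d[1],d[0])),np.linalg.norm(d))
B=np.array([f(249,73,.045),f(657,72,.045)]);print("bar",B,np.degrees(np.arctan2(*(B[1]-B[0])[::1])))
print("plate",[f(*p,.02) for p in[(220,31),(680,28),(690,560),(220,561)]])
print("par",[f(*p,.095) for p in[(532,378),(624,381),(622,456),(531,452)]])
print("sq", f(30,390,.122),f(80,268,.022),f(88,404,.022))
from scipy.spatial.transform import Rotation as R
o=ctrl.get_obs();q=o["eef_rot"];print(R.from_quat([q[1],q[2],q[3],q[0]]).as_matrix())
E
python3 -m handwheel --help | head -20
```

```text
[[0.5157 0.0788]
 [0.5134 0.0288]
 [0.4717 0.0314]
 [0.474  0.0812]] [0.4937 0.055 ]
-92.62142444486986 0.05002048813114847
-92.609437035268 0.04988916557409241
-3.357008085939162 0.04177173565058102
-3.537342983275909 0.04176319150530163
bar [[ 0.6732  0.126 ]
 [ 0.6805 -0.1136]] 178.24306201840162
plate [array([0.7018, 0.1465]), array([ 0.7114, -0.1312]), array([ 0.3932, -0.1436]), array([0.384 , 0.1358])]
par [array([ 0.5014, -0.0399]), array([ 0.5013, -0.0905]), array([ 0.4603, -0.0902]), array([ 0.4609, -0.0403])]
sq [0.4886 0.2302] [0.556  0.2255] [0.4749 0.2176]
[[-0.9583  0.2858 -0.0008]
 [ 0.2858  0.9583 -0.0014]
 [ 0.0003 -0.0015 -1.    ]]invalid input: not JSON, or not a number
```

```bash
python3 -m handwheel '[{"travel":[-0.18,-0.19,0],"dr":[0,0,0]},{"travel":[-0.18,-0.19,0],"dr":[0,0,0]},{"travel":[-0.18,-0.19,0],"dr":[0,0,0]},{"travel":[-0.18,-0.19,0],"dr":[0,0,0]},{"travel":[-0.18,-0.19,0],"dr":[0,0,0]},{"travel":[-0.18,-0.19,0],"dr":[0,0,0]},{"travel":[-0.18,-0.19,0],"dr":[0,0,0]},{"travel":[-0.18,-0.19,0],"dr":[0,0,0]},{"travel":[-0.18,-0.19,0],"dr":[0,0,0]},{"travel":[-0.18,-0.19,0],"dr":[0,0,0]},{"travel":[-0.18,-0.19,0],"dr":[0,0,0]},{"travel":[-0.18,-0.19,0],"dr":[0,0,0]},{"travel":[0,0,0],"dr":[0,0,-0.23]},{"travel":[0,0,0],"dr":[0,0,-0.22]},{"travel":[0,0,0],"dr":[0,0,0]}]' -0.4
cat > st.py <<'E'
from h import *
import sys
from scipy.spatial.transform import Rotation as R
np.set_printoptions(precision=4,suppress=True)
o=ctrl.get_obs();q=o["eef_rot"];M=R.from_quat([q[1],q[2],q[3],q[0]]).as_matrix();p=np.array(o["eef_pos"])
print(p,"yaw y-axis",np.degrees(np.arctan2(M[1,1],M[0,1])),"tilt",M[:,2],o["wrist_force"],o["opening"],o["time_s"])
if len(sys.argv)>3:
    d=np.array([float(a) for a in sys.argv[1:4]])-p; print("frac",M.T@d/.15,"rows",np.linalg.norm(d)/.0417)
E
python3 st.py .425 .058 .21
```

```text
time_s: 1.35
eef_pos: [0.3822, 0.1083, 0.2048]
eef_rot: [-0.002, 0.023, 1.0, -0.003]
wrist_force: [-0.0, -0.0, 0.9]
opening: 0.299
[0.3822 0.1083 0.2048] yaw y-axis 87.41925899551855 tilt [-0.0041 -0.0063 -1.    ] [-0.0387 -0.0484  0.9208] 0.2992816674817398 1.35
frac [-0.2999 -0.3223 -0.0334] rows 1.58808133556979
```

```bash
python3 -m handwheel '[{"travel":[-0.15,-0.16,0],"dr":[0,0,0]},{"travel":[-0.15,-0.16,0],"dr":[0,0,0]},{"travel":[0,0,0.22],"dr":[0,0,0]},{"travel":[0,0,0.22],"dr":[0,0,0]},{"travel":[0,0,0.2],"dr":[0,0,0]},{"travel":[0,0,0],"dr":[0,0,0]}]'
python3 st.py .463 .056 .104; python3 - <<'E'
from h import *
b=save("top","pics/d.png");cv2.imwrite("pics/d2.png",cv2.resize(b[130:325,165:400],None,fx=2,fy=2))
a=save("scene","pics/e.png");cv2.imwrite("pics/e2.png",cv2.resize(a[120:300,150:370],None,fx=2,fy=2))
cv2.imwrite("pics/de.png",np.vstack([cv2.resize(cv2.imread("pics/d2.png"),(440,365)),cv2.resize(cv2.imread("pics/e2.png"),(440,235))]) if 0 else np.hstack([cv2.resize(b[130:325,165:400,::-1],(400,332)),cv2.resize(a[120:300,150:370,::-1],(400,332))]))
E
```

```text
time_s: 1.85
eef_pos: [0.428, 0.0569, 0.1076]
eef_rot: [0.001, 0.031, 0.999, -0.003]
wrist_force: [-2.3, 0.5, -1.4]
opening: 0.299
[0.428  0.0569 0.1076] yaw y-axis 86.39279875525227 tilt [ 0.0024 -0.0062 -1.    ] [-2.2993  0.4876 -1.3677] 0.29874350547189255 1.85
frac [-0.2332  0.0086  0.0247] rows 0.8440557285702147
```

View pics/de.png

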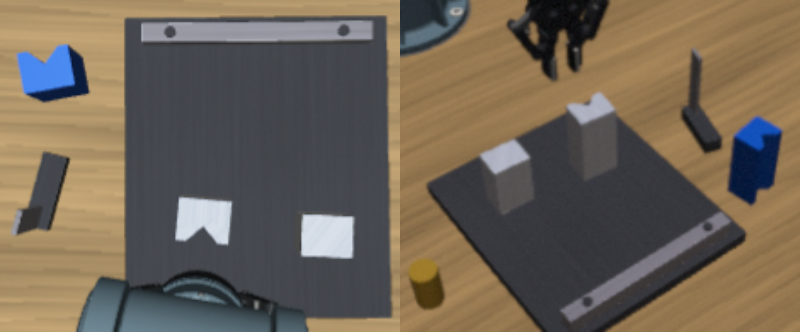

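```bash
python3 -c "
from h import *
for P in ([.428,.057,.108],[.494,.055,.12]):
  u,v=proj('scene',P);print((u-150)/220*400+400,(v-120)/180*332, proj('top',P))
  u,v=proj('top',P);print((u-165)/235*400,(v-130)/195*332)"
```

```text
562.6962115170726 85.05276137709643 (np.float64(282.01291828801175), np.float64(299.67646603050684))
199.1709247455519 288.8850601134783
588.8377514249077 106.21621703586214 (np.float64(284.3674557665169), np.float64(259.2872167213128))
203.17864811322028 220.11977411013257
```

The picture shows the arm behind the block. The tips, seen at about (565,74), sit roughly 10 mm above the TCP projection at (563,85), so I'll go 20 mm lower before pushing.

```bash
python3 -m handwheel '[{"travel":[0,0,0.13],"dr":[0,0,0]},{"travel":[0,0.01,0],"dr":[0,0,0]},{"travel":[-0.06,0,0],"dr":[0,0,0]},{"travel":[-0.06,0,0],"dr":[0,0,0]},{"travel":[-0.06,0,0],"dr":[0,0,0]},{"travel":[-0.05,0,0],"dr":[0,0,0]},{"travel":[-0.05,0,0],"dr":[0,0,0]},{"travel":[-0.05,0,0],"dr":[0,0,0]}]'
python3 st.py
```

```text
time_s: 2.62
eef_pos: [0.4944, 0.0562, 0.1073]
eef_rot: [0.015, 0.031, 0.999, -0.004]
wrist_force: [0.6, -0.8, -0.4]
opening: 0.3
[0.4944 0.0562 0.1073] yaw y-axis 86.46210887546145 tilt [ 0.0292 -0.0094 -0.9995] [ 0.5827 -0.8384 -0.3927] 0.3000178870416544 2.6167
```

```bash
python3 -m handwheel '[{"travel":[0,0,0],"dr":[0,0,0]},{"travel":[0,0,0],"dr":[0,0,0]}]'; python3 - <<'E'
from h import *
b=save("top","pics/f1.png");a=save("scene","pics/f2.png")
cv2.imwrite("pics/f.png",np.hstack([cv2.resize(b[130:325,165:400,::-1],(400,332)),cv2.resize(a[120:300,150:370,::-1],(400,332))]))
E
```

```text
time_s: 2.78
eef_pos: [0.497, 0.0558, 0.108]
eef_rot: [0.016, 0.031, 0.999, -0.004]
wrist_force: [0.1, 0.3, 0.7]
opening: 0.304
```

View pics/f.png

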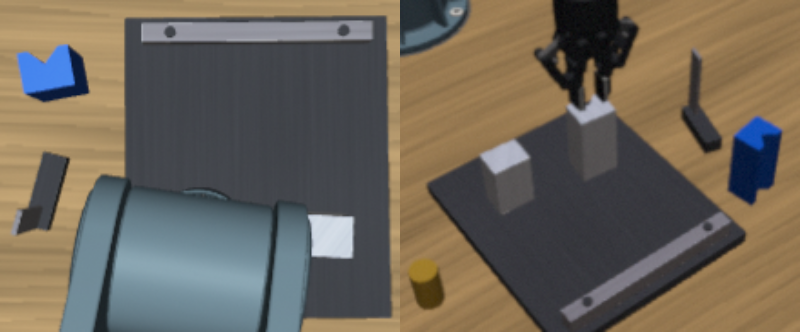

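The fingers slid over the block's top at about (590,95) because the descent hadn't been reached. The block is still standing undisturbed. I'll raise, back off, go down properly and check the height before pushing.

```bash
python3 -m handwheel '[{"travel":[0,0,-0.1],"dr":[0,0,0]},{"travel":[0,0,0],"dr":[0,0,0]},{"travel":[0.13,0,0],"dr":[0,-0.056,0]},{"travel":[0.13,0,0],"dr":[0,0,0]},{"travel":[0.13,0,0],"dr":[0,0,0]},{"travel":[0.13,0,0],"dr":[0,0,0]},{"travel":[0,0,0],"dr":[0,0,0]}]'
python3 st.py .42 .056 .085
```

```text
time_s: 3.47
eef_pos: [0.4115, 0.0612, 0.1141]
eef_rot: [0.027, 0.031, 0.999, -0.005]
wrist_force: [-0.4, 0.1, -0.1]
opening: 0.3
[0.4115 0.0612 0.1141] yaw y-axis 86.40742627002548 tilt [ 0.0541 -0.0107 -0.9985] [-0.3708  0.077  -0.1382] 0.3001472681119637 3.4667
frac [-0.0479 -0.0295  0.1974] rows 0.7383176635593303
```

```bash
python3 -m handwheel '[{"travel":[0,-0.03,0.1],"dr":[0,0.1,0]},{"travel":[0,0,0],"dr":[0,0,0]},{"travel":[0,0,0.1],"dr":[0,0,0]},{"travel":[0,0,0],"dr":[0,0,0]},{"travel":[0,0,0],"dr":[0,0,0]}]'
python3 st.py .42 .056 .085
```

```text
time_s: 3.88
eef_pos: [0.4118, 0.0567, 0.0832]
eef_rot: [0.002, 0.031, 0.999, -0.004]
wrist_force: [-0.4, -0.0, 0.4]
opening: 0.3
[0.4118 0.0567 0.0832] yaw y-axis 86.39891866073094 tilt [ 0.0033 -0.0073 -1.    ] [-0.3631 -0.0399  0.3575] 0.29969522130911014 3.8833
frac [-0.0548 -0.0012 -0.0116] rows 0.201635095533135
```

```bash
python3 -m handwheel '[{"travel":[-0.06,0,0],"dr":[0,0,0]},{"travel":[-0.06,0,0],"dr":[0,0,0]},{"travel":[-0.06,0,0],"dr":[0,0,0]},{"travel":[-0.05,0,0],"dr":[0,0,0]},{"travel":[-0.03,0,0],"dr":[0,0,0]},{"travel":[0,0,0],"dr":[0,0,0]}]'
python3 st.py
```

```text
time_s: 4.38
eef_pos: [0.4584, 0.0539, 0.087]
eef_rot: [0.006, 0.031, 0.999, -0.004]
wrist_force: [-1.0, -0.6, -0.0]
opening: 0.301
[0.4584 0.0539 0.087 ] yaw y-axis 86.40181863922474 tilt [ 0.0111 -0.0081 -0.9999] [-0.9759 -0.6255 -0.0167] 0.30100802948459743 4.3833
```

```bash
python3 -m handwheel '[{"travel":[-0.05,0.003,0.005],"dr":[0,0,0]},{"travel":[-0.05,0.003,0.005],"dr":[0,0,0]},{"travel":[-0.05,0.003,0.005],"dr":[0,0,0]},{"travel":[0,0,0],"dr":[0,0,0]}]';python3 -m handwheel '[{"travel":[-0.05,0.003,0.005],"dr":[0,0,0]},{"travel":[-0.05,0.003,0.005],"dr":[0,0,0]},{"travel":[0,0,0],"dr":[0,0,0]}]'
python3 - <<'E'
from h import *
b=save("top","pics/g1.png");a=save("scene","pics/g2.png")
cv2.imwrite("pics/g.png",np.hstack([cv2.resize(b[130:325,165:400,::-1],(400,332)),cv2.resize(a[120:300,150:370,::-1],(400,332))]))
E
```

```text
time_s: 4.72
eef_pos: [0.4831, 0.0538, 0.0849]
eef_rot: [0.005, 0.031, 0.999, -0.004]
wrist_force: [-0.4, 0.2, 0.5]
opening: 0.302
time_s: 4.97
eef_pos: [0.4996, 0.0538, 0.083]
eef_rot: [0.005, 0.031, 0.999, -0.004]
wrist_force: [-0.2, -0.9, -0.0]
opening: 0.298
```

View pics/g.png

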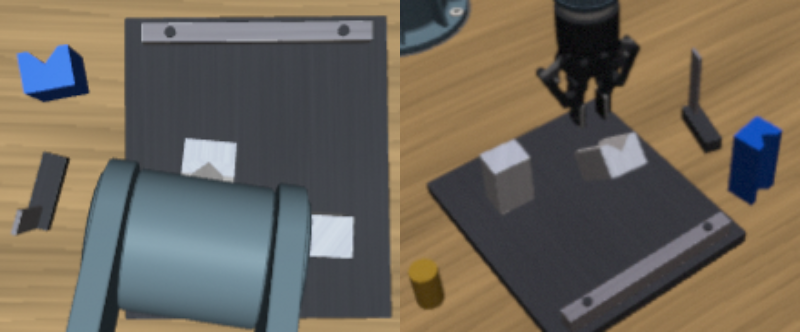

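The picture caught the block in mid-fall at (610,158), leading end toward the bar. Next I'll back off, turn the tool square to the bar and look.

```bash
python3 -m handwheel '[{"travel":[0.1,0,0],"dr":[0,0.01,0]},{"travel":[0.15,0,0],"dr":[0,0,-0.1]},{"travel":[0.15,0,0],"dr":[0,0,-0.08]},{"travel":[0.15,0,0],"dr":[0,0,0]},{"travel":[0.1,0,0],"dr":[0,0,0]},{"travel":[0,0,0],"dr":[0,0,0]},{"travel":[0,0,0],"dr":[0,0,0]}]'
python3 st.py .43 .055 .035
python3 - <<'E'
from h import *
b=save("top","pics/i1.png");a=save("scene","pics/i2.png")
cv2.imwrite("pics/i.png",np.hstack([cv2.resize(b[130:325,165:400,::-1],(400,332)),cv2.resize(a[120:300,150:370,::-1],(400,332))]))
E
```

```text
time_s: 5.65
eef_pos: [0.3962, 0.0556, 0.0815]
eef_rot: [0.001, -0.018, 1.0, -0.004]
wrist_force: [0.0, 0.0, 0.6]
opening: 0.297
[0.3962 0.0556 0.0815] yaw y-axis 92.10721778885548 tilt [ 0.0028 -0.0074 -1.    ] [0.0432 0.0466 0.5542] 0.2967788680253469 5.65
frac [-0.2243 -0.01    0.3104] rows 1.3780939371196699
```

View pics/i.png

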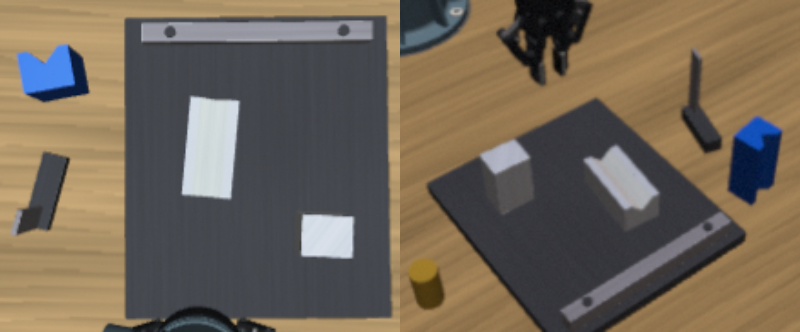

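The block lies flat, groove up, with corners at (191,97), (239,100), (231,198) and (182,194).

```bash
python3 - <<'E'
from h import *
np.set_printoptions(precision=4,suppress=True)
V=np.array([at("top",165+u*.5875,130+v*195/332,.06)[:2] for u,v in[(191,97),(239,100),(231,198),(182,194)]]);print(V,V.mean(0))
for a,b in((3,0),(2,1),(1,0),(2,3)):
    d=V[b]-V[a];print(np.degrees(np.arctan2(d[1],d[0])),np.linalg.norm(d))
E
python3 -m handwheel '[{"travel":[0,0,0.1],"dr":[0,0,0]},{"travel":[0,0,0],"dr":[0,0,0]},{"travel":[0,0,0.1],"dr":[0,0,0]},{"travel":[0,0,0],"dr":[0,0,0]},{"travel":[0,0,0.1],"dr":[0,0,0]},{"travel":[0,0,0],"dr":[0,0,0]},{"travel":[0,0,0],"dr":[0,0,0]}]'
python3 st.py .49 .055 .035
```

```text
[[0.6151 0.0717]
 [0.6135 0.0228]
 [0.5138 0.0281]
 [0.5164 0.0779]] [0.5647 0.0501]
-3.5597970703635284 0.09898063352738314
-3.0562817572662375 0.09988273785240498
88.0795797757826 0.04897376435637777
87.01832620136274 0.04983401390496407
time_s: 6.33
eef_pos: [0.4051, 0.0543, 0.0395]
eef_rot: [0.004, -0.018, 1.0, -0.004]
wrist_force: [-0.2, 0.1, 0.2]
opening: 0.299
[0.4051 0.0543 0.0395] yaw y-axis 92.09437123374028 tilt [ 0.0089 -0.0082 -0.9999] [-0.2359  0.0638  0.209 ] 0.2985294364126742 6.3333
frac [-0.5657 -0.016   0.035 ] rows 2.039736801713886
```

```bash
python3 -m handwheel '[{"travel":[0,0,0.06],"dr":[0,0.017,0]},{"travel":[0,0,0],"dr":[0,0,0]},{"travel":[-0.1,0,0.008],"dr":[0,0,0]},{"travel":[-0.1,0,0.008],"dr":[0,0,0]},{"travel":[-0.1,0,0.008],"dr":[0,0,0]},{"travel":[-0.1,0,0.008],"dr":[0,0,0]},{"travel":[-0.1,0,0.008],"dr":[0,0,0]},{"travel":[0,0,0],"dr":[0,0,0]}]'
python3 st.py .564 .054 .030
```

```text
time_s: 7.0
eef_pos: [0.4883, 0.057, 0.0333]
eef_rot: [0.004, -0.019, 1.0, -0.005]
wrist_force: [-1.1, 0.2, -0.0]
opening: 0.303
[0.4883 0.057  0.0333] yaw y-axis 92.12741420583605 tilt [ 0.0078 -0.0094 -0.9999] [-1.1464  0.2474 -0.0445] 0.3031820064607644 7.0
frac [-0.5035 -0.0383  0.026 ] rows 1.8187989439206895
```

```bash
python3 -m handwheel '[{"travel":[-0.02,-0.025,0.02],"dr":[0,0,0]},{"travel":[0,0,0],"dr":[0,0,0]},{"travel":[-0.05,-0.001,0.004],"dr":[0,0,0]},{"travel":[-0.05,-0.001,0.004],"dr":[0,0,0]},{"travel":[-0.05,-0.001,0.004],"dr":[0,0,0]},{"travel":[-0.05,-0.001,0.004],"dr":[0,0,0]},{"travel":[-0.05,-0.001,0.004],"dr":[0,0,0]},{"travel":[-0.05,-0.001,0.004],"dr":[0,0,0]},{"travel":[0,0,0],"dr":[0,0,0]}]'
python3 st.py .564 .054 .030
```

```text
time_s: 7.75
eef_pos: [0.5286, 0.0535, 0.027]
eef_rot: [-0.008, -0.019, 1.0, -0.005]
wrist_force: [-0.3, 0.3, -0.1]
opening: 0.3
[0.5286 0.0535 0.027 ] yaw y-axis 92.17647737328188 tilt [-0.0149 -0.0102 -0.9998] [-0.3453  0.3226 -0.0867] 0.3003519579570139 7.75
frac [-0.2358 -0.0057 -0.0237] rows 0.852589818441465
```

```bash
python3 -m handwheel '[{"travel":[-0.04,0,-0.01],"dr":[0,-0.02,0]},{"travel":[-0.04,0,-0.01],"dr":[0,-0.02,0]},{"travel":[-0.04,0,0],"dr":[0,0,0]},{"travel":[-0.04,0,0],"dr":[0,0,0]},{"travel":[0,0,0],"dr":[0,0,0]}]'
python3 st.py .564 .054 .030
python3 - <<'E'
from h import *
b=save("top","pics/j1.png");a=save("scene","pics/j2.png")
cv2.imwrite("pics/j.png",np.hstack([cv2.resize(b[130:325,165:400,::-1],(400,332)),cv2.resize(a[120:300,150:370,::-1],(400,332))]))
E
```

```text
time_s: 8.17
eef_pos: [0.55, 0.0551, 0.0283]
eef_rot: [-0.001, -0.019, 1.0, -0.004]
wrist_force: [0.0, 0.2, -0.4]
opening: 0.3
[0.55   0.0551 0.0283] yaw y-axis 92.20615599008973 tilt [-0.0018 -0.0086 -1.    ] [ 0.0494  0.1828 -0.4061] 0.300394951940466 8.1667
frac [-0.0929 -0.0107 -0.0112] rows 0.33874187893829594
```

View pics/j.png

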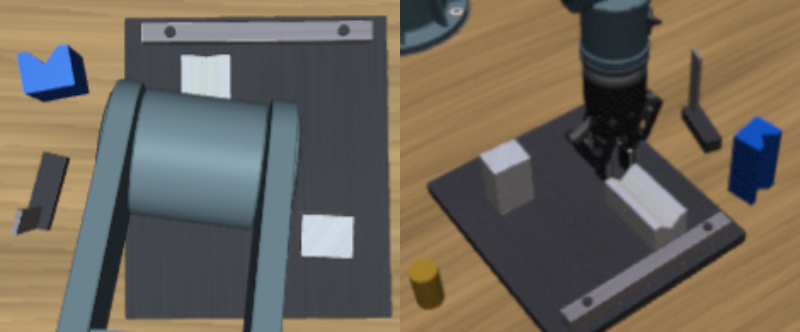

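The block's leading end is at about (181,56)–(230,55), parallel to the bar and just short of it. I'll compute the remaining gap.

```bash
python3 - <<'E'
from h import *
for u,v in[(181,56),(230,55)]:
    p=at("top",165+u*.5875,130+v*195/332,.06);print(p, "gap",.6732+(.126-p[1])*.0305-p[0])
E
python3 -m handwheel '[{"travel":[-0.04,0,0],"dr":[0,0,0]},{"travel":[-0.04,0,0],"dr":[0,0,0]},{"travel":[0,0,0],"dr":[0,0,0]}]'
python3 st.py .57 .054 .030
```

```text
[0.65671837 0.08315677 0.06      ] gap 0.017788347848232355
[0.65919233 0.03323473 0.06      ] gap 0.016837009805521386
time_s: 8.52
eef_pos: [0.5604, 0.0557, 0.0283]
eef_rot: [-0.003, -0.019, 1.0, -0.004]
wrist_force: [-0.2, -0.2, -0.5]
opening: 0.302
[0.5604 0.0557 0.0283] yaw y-axis 92.22835713735064 tilt [-0.0054 -0.0087 -0.9999] [-0.1697 -0.2134 -0.5288] 0.301548329379277 8.5167
frac [-0.0637 -0.0141 -0.0116] rows 0.2384207599750131
```

Seven mm or so to go. I'll take smaller rows and watch the force.

```bash
python3 -m handwheel '[{"travel":[-0.02,0,0],"dr":[0,0,0]},{"travel":[-0.02,0,0],"dr":[0,0,0]},{"travel":[-0.02,0,0],"dr":[0,0,0]}]'; python3 -m handwheel '[{"travel":[-0.02,0,0],"dr":[0,0,0]}]';python3 -m handwheel '[{"travel":[-0.02,0,0],"dr":[0,0,0]}]'
```

```text
time_s: 8.77
eef_pos: [0.5655, 0.0562, 0.0281]
eef_rot: [-0.007, -0.02, 1.0, -0.004]
wrist_force: [-10.4, -1.4, 9.6]
opening: 0.301
time_s: 8.85
eef_pos: [0.5659, 0.0563, 0.028]
eef_rot: [-0.01, -0.02, 1.0, -0.004]
wrist_force: [-16.6, -2.2, 13.1]
opening: 0.308
time_s: 8.93
eef_pos: [0.5657, 0.0563, 0.0277]
eef_rot: [-0.014, -0.02, 1.0, -0.005]
wrist_force: [-15.9, -2.1, 12.5]
opening: 0.299
```

Contact: it has stalled against the bar at about 16 N. I'll hold, back off straight, raise and look.

```bash
python3 -m handwheel '[{"travel":[-0.01,0,0],"dr":[0,0,0]},{"travel":[0,0,0],"dr":[0,0,0]},{"travel":[0.03,0,-0.005],"dr":[0,0,0]},{"travel":[0.08,0,-0.01],"dr":[0,0,0]},{"travel":[0.12,0,-0.01],"dr":[0,0,0]},{"travel":[0.15,0,-0.05],"dr":[0,0,0]},{"travel":[0.15,0,-0.1],"dr":[0,0,0]},{"travel":[0.15,0,-0.1],"dr":[0,0,0]},{"travel":[0.15,0,-0.1],"dr":[0,0,0]},{"travel":[0.15,0,-0.1],"dr":[0,0,0]},{"travel":[0.15,0,-0.1],"dr":[0,0,0]},{"travel":[0,0,0],"dr":[0,0,0]}]'
python3 - <<'E'
from h import *
b=save("top","pics/k1.png");a=save("scene","pics/k2.png")
cv2.imwrite("pics/k.png",np.hstack([cv2.resize(b[130:325,165:400,::-1],(400,332)),cv2.resize(a[120:300,150:370,::-1],(400,332))]))
cv2.imwrite("pics/l.png",cv2.resize(b[135:240,235:400,::-1],None,fx=4.8,fy=4.8,interpolation=cv2.INTER_CUBIC))
E
```

```text
time_s: 9.93
eef_pos: [0.3971, 0.0498, 0.1219]
eef_rot: [-0.007, -0.02, 1.0, -0.005]
wrist_force: [0.3, 0.0, 0.0]
opening: 0.3
```

View pics/k.png

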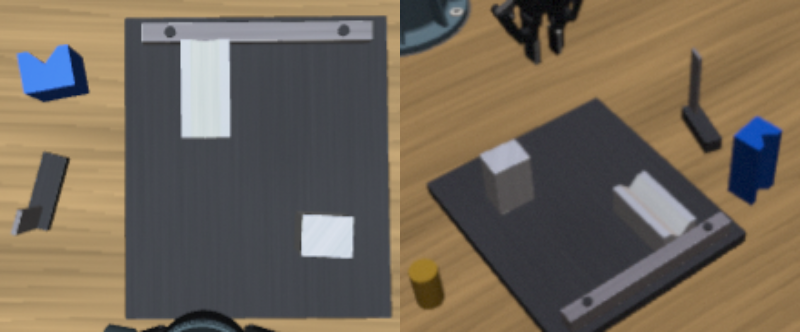

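View pics/l.png

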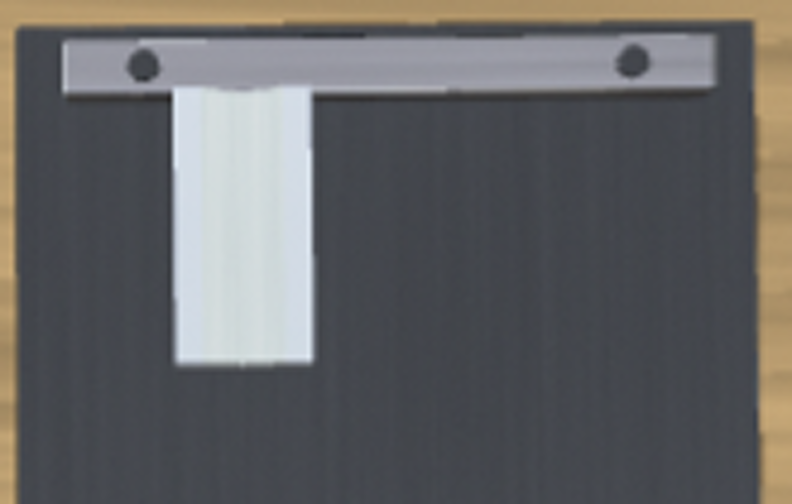

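The block meets the bar from (173,88) to (311,88) in the crop, with its sides parallel to the plate. One numeric check, then hand in.

```bash
python3 - <<'E'
from h import *
f=lambda u,v,z: at("top",235+(u-2)/4.8,135+(v-2)/4.8,z)[:2]
A=[f(63,97,.045),f(715,90,.045)];n=A[1]-A[0];bar=lambda y:A[0][0]+(y-A[0][1])*n[0]/n[1]
rear=[f(175,365,.06),f(314,363,.06)];fr=[f(173,88,.06),f(311,88,.06)]
for p in fr: print("front gap",bar(p[1])-p[0])
for p in rear: print("rear-100 gap",bar(p[1])-p[0]-.1)
deg=lambda d:np.degrees(np.arctan2(d[1],d[0]))
print("bar normal",deg(n)+90,"block",deg(fr[0]-rear[0]),deg(fr[1]-rear[1]))
E
```

```text
front gap -0.0006849311646754952
front gap -0.00018857902757585254
rear-100 gap -0.00030263146343981195
rear-100 gap -0.0005298881792336341
bar normal 2.233789510449995 block 2.1527060265408626 2.2592892536513802
```

```bash
python3 -c "
from h import *
print(ctrl.hand_in())"
```

```text
the job is handed in; nothing more can be done
None
```

The vee block is lying on its back, groove up, with its leading end flush against the stop bar, and the job is handed in. `hand_in` reports no verdict, so this rests on my own checks.

**What I did:** I pushed it over at the lands near the top of its grooved face. Then I turned the jaws parallel to the bar and pushed its rear end until it stalled against the bar at about 16 N. The arm then backed clear. The clock stood at about 10 s of the 45 s allowed.

**Last checks, from the top camera:**
- **Gap to the bar:** -0.7 to -0.2 mm, so in contact within measuring error (limit 3 mm).
- **Squareness:** within 0.1 degree of the bar (limit 4 degrees).
- **Other pieces:** the plain block, try square and brass stub look unmoved in the last pictures. I compared them by eye and did not measure them.

**What went wrong:** On the first try the fingers were about 20 mm higher than intended and slid over the top of the block. The wrist force stayed under 1 N at the readings taken and the block looked undisturbed, so I backed off, lowered the tool and pushed again.

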